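# Charge the nebuliser station

### The arm

A 6-joint arm with a two-finger parallel gripper is mounted at the origin on the work surface. World frame = base frame: x ahead of the robot, y to its left, z up, the work surface at z = 0. Lengths are in mm, angles in rad, forces in N, time in s.
With the tool pointing down it reaches from about 400 to 825 mm from the base axis. Payload 7 kg.
Tool frame: the origin (TCP) lies midway between the tips of the shut fingers; the grasp point (between the pads) lies grasp_offset behind it (grasp_offset is the distance from the TCP to the grasp point, in mm); z points along the fingers, y is the line along which they close (so a half turn about z gives the same grasp; the last joint's range is limited). The gripper opens to 85 mm and grips with 20 to 120 N. Pads are 22 mm wide; open, the fingers measure 114 mm over their backs; the gripper's body (76 mm by 85 mm) begins 54 mm behind the grasp point. The pads swing forward as they close: fully open they stand 13 mm farther back than shut.
Start: joints at [-0.965, 0.359, 0.012, 0, -1.224, -0.288], TCP at [210.895, -641.185, 231.302] pointing down, gripper open.
Joint ranges: [-3.07, 3.07], [-1.43, 2.12], [-1.02, 1.25], [-3.03, 1.67], [-3.05, -0], [-3.03, 3.03]. Speed limits (rad/s): [2.39, 2.39, 3.01, 3.14, 3.14, 3.14].

### API

Orientations are given as a rotation vector (axis times angle).
In Python, from rig import * gives the robot as it stands.
- The arm moves only by the tool send_rows, never from a script. Its argument "targets" is a list of rows, each a list of 7 numbers: the opening in per cent of the stroke, from 0 (shut) to 100 (fully open), then the shift along the tool's x, y, z in m, then the turn, a rotation vector about the tool's x, y, z in rad. In form: [[hand, x, y, z, wx, wy, wz], ...]. A call has 1 to 10 rows; each row is the pose to reach, as a shift and turn from the pose commanded when the call began, along the tool's axes at that moment; what a row does not reach only later rows make up. A row lasts 1/10 s, in which the tool goes at most 50 mm and 8.59 degrees, less where a joint would pass 70% of its speed; a pose out of reach is approached as far as the arm can. A call with a gripper value outside its range is refused whole. The fingers move at their own pace and stop on an object; the grip force is fixed at half the most. Time passes only in rows, so rows that repeat a pose let the fingers close. It gives the time, the measured TCP pose, the force, the opening and the grip force at its end, in the units of the state.
- read_state(): the state, without advancing time (a new reading comes with each control period).
- capture(name): name is "side" or "top" or "wrist"; returns (picture, depth): 480x640x3 uint8, red, green, blue; 480x640 float32, mm along the optical axis (not along the pixel's ray), 0 where there is no reading.
- camera_info(name): a dict with "camera_matrix" (3x3 intrinsics, pixels), "R" (3x3) and "t" (3): a world point X has camera coordinates R X + t. Camera axes: x right, y down, z forward; pixel columns grow to the right and rows downward; lengths in mm; the calibration is good to about 2 mm. A picture is of the moment at which its call begins: read the wrist's pose just before it. camera_info takes no time and is no camera call; for the wrist camera it gives the pose at the moment of the call.
- job_done(): hands the job in; it is judged then, once.
The state is a dict: "clock": time; "q": joint angles; "qd": joint speeds; "effort": joint torques, N m; "position": TCP position; "tool_rot": TCP orientation; "contact_force": force on the tool from outside, world axes, zero at the start; "moment": the same for the moment, N m; "grip_width": opening from 0.0 (shut) to 1.0 (fully open); "grasp_force": force on a finger pad.
Only numpy, scipy, OpenCV 4.12 (cv2) and the standard library are available. Lean on these libraries where they do the work, as an engineer would, in place of code of your own. Each camera call takes 0.05 s, during which the arm holds its last target. There are 200 camera calls.

### The job

Charge the nebuliser on the treatment unit: nest the loose tall steel cup down into the matching cup of the sprung ring cradle and let go of it, then set the round amber flask upright in the mouth of that cup and press it straight down, gently, until the sprung ring is fully down at its stop. Push on the flask alone, not on the cup or ring, and finish while still holding it pressed down there; do not tip the flask, and leave the other things where they are.

Things in the scene. Friction and masses are not known exactly. Their poses are not given: they have to be found in the camera images.
- cup_mid (a point): Loose open steel cup, upright, 64 mm tall, wall 3 mm, about 120 g. Outside it tapers from 44 mm diameter at the underside to 58 mm at 30 mm up; from 34 mm up to the rim it is a straight band of 60 mm (54 mm inside the rim). This point: on its axis, half-way up, 32 mm above the underside. z points up out of its mouth.
- flask_mid (a point): Closed amber round flask, upright, 108 mm tall, about 200 g. From the underside: bulb of 66 mm diameter centred at 28 mm, straight neck of 26 mm diameter from 59 to 96 mm, flat black stopper of 30 mm to the top. This point: on its axis, 54 mm up; z up. The bulb rests on the rim of the cup (its underside 9 mm below the rim), this point then 77 mm above the cup's half-way point.
- ring_seat (a point): Centre of the inner floor of the steel cup in the sprung ring, where the loose cup's underside comes to rest; z up; 54 mm above the table while the ring is up, and goes down with it. The ring's cup has the loose cup's taper, 2 mm wider all round: inside 48 mm wide at the floor, 60 mm at the mouth, 26 mm above this point.
- cradle: The cradle's black round base, 124 mm wide, fixed to the table; origin at the centre of its underside. Above it the flat aluminium ring, 110 mm outer diameter, flush with the mouth of its steel cup, 80 mm above the table when up. The tops of three 8 mm steel guide posts, on a 96 mm circle, stand 4 mm above the raised ring.
- ring (a joint): How far the sprung ring is pressed down, m: 0 up (at rest, also under the weight of cup and flask), 0.020 fully down at its hard stop. The spring needs about 5 N in all to start moving and 13 N to reach the stop, of which cup and flask weigh about 3 N.
- gallipot: Bystander: wide low steel bowl, 84 mm across, 35 mm tall, too wide for the cradle. Origin at its underside.
- blue_bottle: Bystander: dark blue closed jar, 56 mm across, 85 mm tall. Origin at its underside.
- speculum1: Bystander: black ear speculum standing on its wide end, a cone 26 mm across and 36 mm tall. Origin at its underside.
- speculum2: Bystander: a second such black ear speculum. Origin at its underside.
- scope: Bystander: camera head, an aluminium block 85 x 42 x 45 mm with a black lens at its -x end, 122 mm long in all. Origin under the block's centre.
- forceps_pot: Bystander: steel pot 72 mm across and 75 mm tall, with instruments standing in it up to about 145 mm. Origin at its underside.

How it is judged:
By the outcome, as a careful person would: the job done as asked, in the order asked, and still so for the second after the job is handed in, while the arm keeps its last pose, push and grip.
It also fails if it takes over 50 s, if anything falls off the work surface, if the arm or the gripper's body presses on something with over 40 N, if the wrist force passes 120 N, or if a joint passes its speed limit or range.

## Working session

There is one attempt and no reset: what is moved stays moved. The work goes in short steps, Python scripts to look and compute and a tool call to move; the robot and the scene stay as the last step left them, time stands still between calls to the robot, and variables do not carry over. Pictures are saved under pics/ and viewed, at most 10 in all, crops included, and the job is handed in when it is done.

Besides the shell and the picture viewer there is one more tool, called after "Call:" by a JSON object that holds its "api" and its "payload", one argument or row to a line. send_rows: Moves the arm, as the interface text tells. Its arguments: {"type":"object","properties":{"targets":{"type":"array","items":{"type":"array","items":{"type":"number"}}}},"required":["targets"]}

```bash
mkdir -p pics; ls
python3 - <<'E'
from rig import *
import cv2,numpy as np
s=read_state();print(s)
try: print(grasp_offset)
except Exception as e: print(e)
for n in("top","side"):
    p,d=capture(n);cv2.imwrite(f"pics/{n}0.png",p[:,:,::-1]);np.savez(f"{n}0.npz",p=p,d=d)
    i=camera_info(n);print(n,i["camera_matrix"].tolist(),np.round(-i["R"].T@i["t"]),np.round(i["R"],3).tolist())
E
```

```text
pics
{'clock': 0.0, 'q': array([-9.64928647e-01,  3.59391390e-01,  1.10126688e-02, -3.71683836e-04,
       -1.22414874e+00, -2.88044312e-01]), 'qd': array([-0.00012191, -0.00094723, -0.00188924,  0.00066112,  0.00042097,
       -0.00099639]), 'effort': array([-2.12369749e-03, -5.83324564e+01,  2.93412620e+01,  6.93645939e+00,
       -6.14932476e-03,  1.12747982e-04]), 'position': array([ 210.70613183, -640.71528478,  230.33682342]), 'tool_rot': array([ 4.96872217e-01, -3.10161154e+00, -2.68902895e-03]), 'contact_force': array([-0.48657169, -0.56415888, -0.57911944]), 'moment': array([ 0.01148715,  0.03339523, -0.07970771]), 'grasp_force': 0.0, 'grip_width': 1.0033682460596336}
18.700000000000003
top [[534.1535029154202, 0.0, 318.9698804322835], [0.0, 534.1535029154202, 242.17811789399767], [0.0, 0.0, 1.0]] [ 382.  -23. 1503.] [[0.007, -1.0, -0.0], [-0.993, -0.007, -0.115], [0.115, 0.001, -0.993]]
side [[452.4981461156154, 0.0, 323.05833156326776], [0.0, 452.4981461156154, 241.84120457981203], [0.0, 0.0, 1.0]] [437. 814. 615.] [[-0.99, -0.142, 0.014], [-0.092, 0.56, -0.824], [0.109, -0.817, -0.567]]
```

View pics/top0.png

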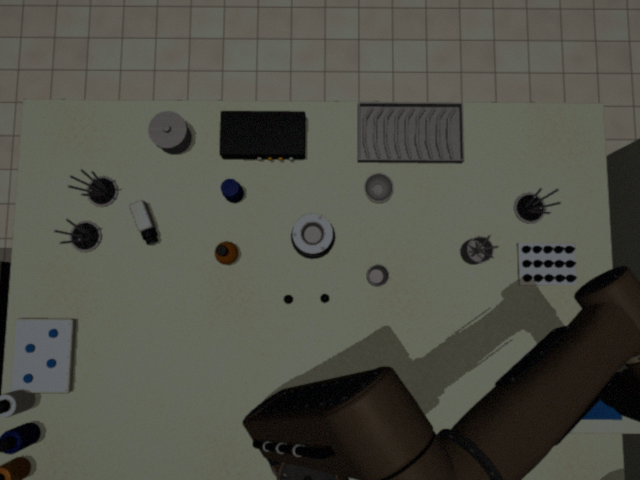

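View pics/side0.png

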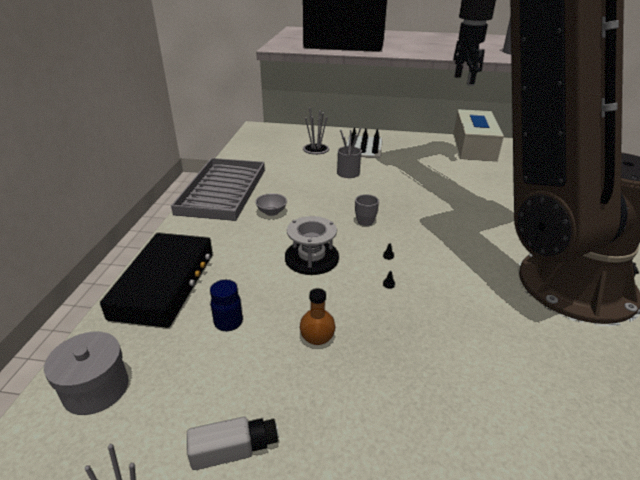

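The top view shows the cradle at (312,234), the cup at (376,275) and the flask at (227,252). The specula are at (288,299) and (325,298), and the forceps pot is at (478,249). The side view agrees. Next I'll measure from masks and depth.

```bash
cat > h.py <<'E'
from rig import *
import cv2,numpy as np
def world(d,i):
    v,u=np.mgrid[:480,:640]; K=i["camera_matrix"]
    c=np.stack([(u-K[0,2])/K[0,0]*d,(v-K[1,2])/K[1,1]*d,d],-1)
    w=(c-i["t"])@i["R"]; w[d==0]=np.nan
    return w
def ray(uv,z,i):
    K=i["camera_matrix"];R=i["R"];o=-R.T@i["t"]
    r=R.T@np.linalg.inv(K)@np.array([uv[0],uv[1],1.]);return o+r*(z-o[2])/r[2]
def circ(P):
    A=np.c_[2*P,np.ones(len(P))];x=np.linalg.lstsq(A,(P**2).sum(1),rcond=None)[0]
    return x[:2],np.sqrt(x[2]+x[:2]@x[:2])
E
python3 - <<'E'
from h import *
i=camera_info("top");d=np.load("top0.npz")["d"];w=world(d,i)
for n,uv,z in(("cup",(376,275),64),("ring",(312,234),80),("flask",(227,252),100),("blue",(232,190),85),("galli",(378,187),35),("sp1",(288,299),30),("sp2",(325,298),30),("pot",(478,249),75)):
    c=ray(uv,z,i)
    m=(np.hypot(w[...,0]-c[0],w[...,1]-c[1])<75)&(w[...,2]>15)
    # connected component
    k,l=cv2.connectedComponents(m.astype('uint8'))
    P=w[m];top=np.nanmax(P[:,2])
    Q=w[m&(w[...,2]>z-12)]
    print(n,np.round(c),"top",round(top),len(Q),Q.shape[0] and np.round([(Q[:,0].min()+Q[:,0].max())/2,(Q[:,1].min()+Q[:,1].max())/2,np.ptp(Q[:,0]),np.ptp(Q[:,1])],1))
i=camera_info("wrist");R=i["R"];print(i["camera_matrix"],-R.T@i["t"],R)
E
```

```text
cup [ 461. -175.   64.] top 72 94 [ 460.9 -178.7   59.4   58.9]
ring [569.  -2.  80.] top 90 981 [570.7  -2.1 106.9 108. ]
flask [517. 221. 100.] top 116 106 [520.7 237.1  26.8  29.1]
blue [687. 215.  85.] top 94 272 [693.2 224.   48.8  49.1]
galli [ 709. -185.   35.] top 43 245 [ 708.7 -185.3   82.2   79.8]
sp1 [395.  63.  30.] top 37 26 [395.1  65.7  16.5  11.4]
sp2 [398. -39.  30.] top 40 25 [397.2 -36.   19.2  11.1]
pot [ 532. -449.   75.] top 145 284 [ 530.7 -451.5   68.7   71.9]
[[412.0296454    0.         315.95335561]
 [  0.         412.0296454  239.22821624]
 [  0.           0.           1.        ]] [ 137.86274812 -664.67437244  373.19593902] [[-0.31255783  0.94989695  0.00184156]
 [ 0.90616892  0.29758681  0.30049955]
 [ 0.28489558  0.09559225 -0.95378018]]
```

```bash
cat >> h.py <<'E'
from scipy.spatial.transform import Rotation as Ro
def plan(xyz,ydeg=None):
    """shift (m) and turn in tool axes to reach xyz with the tool vertical; ydeg: heading of closing line"""
    s=read_state();R=Ro.from_rotvec(s["tool_rot"]).as_matrix()
    cur=np.degrees(np.arctan2(R[1,1],R[0,1]))
    y=cur if ydeg is None else cur+(ydeg-cur+90)%180-90
    a=np.radians(y);Y=np.array([np.cos(a),np.sin(a),0]);Z=np.array([0,0,-1.]);T=np.c_[np.cross(Y,Z),Y,Z]
    print("pos",np.round(s["position"],1),"yhead",round(cur,1),"clk",s["clock"],"F",np.round(s["contact_force"],1),"grip",round(s["grip_width"],3),round(s["grasp_force"],1))
    print("shift",np.round(R.T@(np.array(xyz)-s["position"])/1000,4),"turn",np.round(Ro.from_matrix(R.T@T).as_rotvec(),4))
E
python3 -c "
from h import *
plan((461,-178,165))
p=np.load('top0.npz')['p'][200:270,275:350];cv2.imwrite('pics/ring.png',cv2.resize(p,None,fx=8,fy=8,interpolation=2)[:,:,::-1])"
```

```text
pos [ 210.8 -640.8  230.5] yhead 108.2 clk 0.1 F [-0.1 -0.3 -0.8] grip 1.0 0.0
shift [-0.3823  0.3614  0.066 ] turn [ 0.0014 -0.0001  0.    ]
```

View pics/ring.png

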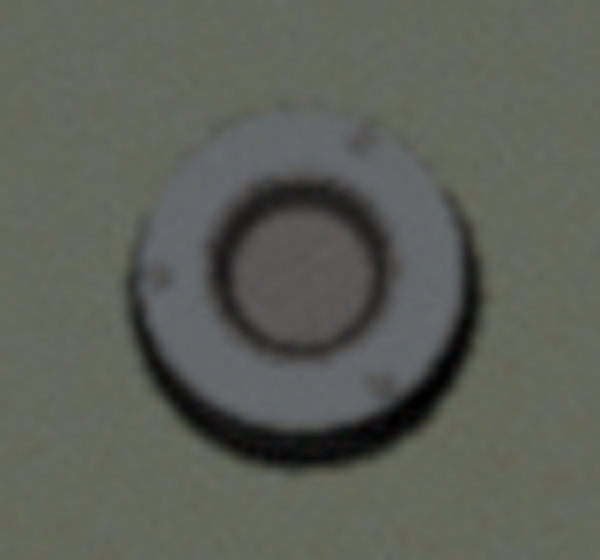

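The crop shows guide posts at (158,278), (365,137) and (381,385), which are world headings of about 95°, -26° and -145°. A closing line at 125° keeps the fingers clear of them.

Call:
{"api": "send_rows", "payload": {
  "targets": [
    [100,-0.038,0.036,0.0066,0,0,-0.03],
    [100,-0.076,0.072,0.0132,0,0,-0.06],
    [100,-0.114,0.108,0.02,0,0,-0.09],
    [100,-0.152,0.144,0.026,0,0,-0.12],
    [100,-0.19,0.18,0.033,0,0,-0.15],
    [100,-0.228,0.216,0.04,0,0,-0.18],
    [100,-0.266,0.252,0.046,0,0,-0.21],
    [100,-0.304,0.288,0.053,0,0,-0.24],
    [100,-0.342,0.324,0.06,0,0,-0.27],
    [100,-0.382,0.361,0.066,0,0,-0.29]
  ]
}}

```text
clock: 1.1
position: [447.1, -202.8, 168.5]
tool_rot: [-0.942, 2.997, 0.0]
contact_force: [1.3, -0.1, 0.2]
grip_width: 1.001
grasp_force: 0.0
```

Call:
{"api": "send_rows", "payload": {
  "targets": [
    [100,0,0,0,0,0,0],
    [100,0,0,0,0,0,0],
    [100,0,0,0,0,0,0]
  ]
}}

```text
clock: 1.4
position: [446.3, -205.1, 168.6]
tool_rot: [0.94, -2.997, -0.0]
contact_force: [-0.0, 0.3, 0.4]
grip_width: 1.0
grasp_force: 0.0
```

Run:
```python
from h import *
plan((461,-178,165),125)
i=camera_info("wrist");p,d=capture("wrist");np.savez("w1.npz",p=p,d=d,**i);cv2.imwrite("pics/w1.png",p[:,:,::-1])
w=world(d,i);print(-i["R"].T@i["t"])
m=(np.hypot(w[...,0]-461,w[...,1]+178)<60)&(w[...,2]>30)&(w[...,2]<80);P=w[m]
print(np.nanmax(P[:,2]),len(P))
Q=P[P[:,2]>56];print(np.ptp(Q,0),(Q.max(0)+Q.min(0))/2)
```

```text
pos [ 446.3 -205.1  168.6] yhead 124.8 clk 1.4 F [-0.   0.3  0.4] grip 1.0 0.0
shift [-0.0275  0.0139  0.0036] turn [ 0.0003 -0.0004 -0.0034]
[ 383.3172157  -248.63502838  311.40546204]
65.87886049473458 4087
[59.87789263 59.98884011  9.87725266] [ 462.80880031 -181.21199511   60.94023417]
```

View pics/w1.png

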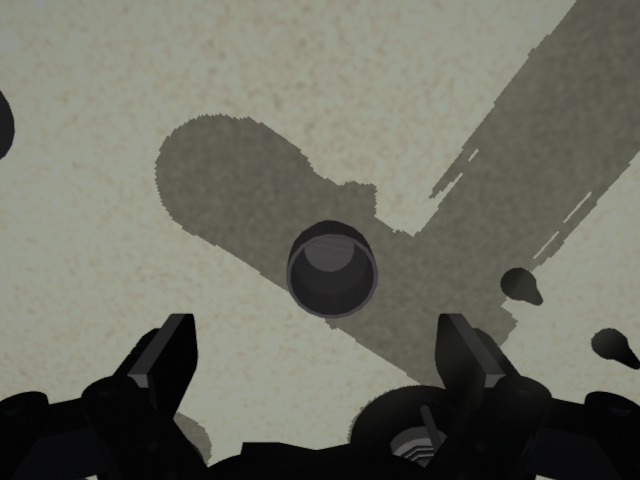

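The cup rim is at pixel (332,275), which gives (462.8,-181.2) and a width of 60 mm. That agrees with the top view, so I'll descend and grasp.

Call:
{"api": "send_rows", "payload": {
  "targets": [
    [100,-0.0137,0.0055,0.02,0,0,0],
    [100,-0.0273,0.011,0.04,0,0,0],
    [100,-0.0273,0.011,0.065,0,0,0],
    [100,-0.0273,0.011,0.09,0,0,0],
    [100,-0.0273,0.011,0.115,0,0,0],
    [100,-0.0273,0.011,0.13,0,0,0],
    [100,-0.0273,0.011,0.14,0,0,0],
    [100,-0.0273,0.011,0.14,0,0,0],
    [100,-0.0273,0.011,0.14,0,0,0]
  ]
}}

```text
clock: 2.35
position: [463.1, -180.8, 29.2]
tool_rot: [-0.939, 2.998, -0.0]
contact_force: [0.4, 0.1, 0.2]
grip_width: 1.0
grasp_force: 0.0
```

Call:
{"api": "send_rows", "payload": {
  "targets": [
    [0,0,0,0,0,0,0],
    [0,0,0,0,0,0,0],
    [0,0,0,0,0,0,0],
    [0,0,0,0,0,0,0],
    [0,0,0,0,0,0,0],
    [0,0,0,0,0,0,0]
  ]
}}

```text
clock: 2.95
position: [463.6, -180.2, 30.2]
tool_rot: [-0.941, 2.996, -0.001]
contact_force: [-1.9, -0.7, 8.1]
grip_width: 0.695
grasp_force: 62.9
```

Call:
{"api": "send_rows", "payload": {
  "targets": [
    [0,0,0,-0.015,0,0,0],
    [0,0,0,-0.04,0,0,0],
    [0,0,0,-0.075,0,0,0],
    [0,0,0,-0.11,0,0,0],
    [0,0,0,-0.14,0,0,0],
    [0,0,0,-0.16,0,0,0],
    [0,0,0,-0.16,0,0,0]
  ]
}}

```text
clock: 3.65
position: [464.6, -180.3, 192.5]
tool_rot: [-0.939, 2.992, -0.004]
contact_force: [0.5, 0.6, -0.8]
grip_width: 0.692
grasp_force: 64.7
```

Call:
{"api": "send_rows", "payload": {
  "targets": [
    [0,-0.02,0.007,0,0,0,0],
    [0,-0.05,0.017,0,0,0,0],
    [0,-0.085,0.028,0,0,0,0],
    [0,-0.12,0.04,0,0,0,0],
    [0,-0.155,0.052,0,0,0,0],
    [0,-0.19,0.063,0,0,0,0],
    [0,-0.22,0.074,0,0,0,0],
    [0,-0.24,0.08,0,0,0,0],
    [0,-0.25,0.084,0,0,0,0],
    [0,-0.25,0.084,0,0,0,0]
  ]
}}

```text
clock: 4.65
position: [620.2, 32.3, 188.0]
tool_rot: [0.941, -2.996, -0.0]
contact_force: [-0.3, 0.6, -2.0]
grip_width: 0.694
grasp_force: 64.7
```

Call:
{"api": "send_rows", "payload": {
  "targets": [
    [0,0,0,0,0,0,0],
    [0,0,0,0,0,0,0]
  ]
}}

```text
clock: 4.85
position: [619.5, 30.7, 188.8]
tool_rot: [0.939, -2.998, -0.0]
contact_force: [-0.2, -1.2, -0.2]
grip_width: 0.691
grasp_force: 64.7
```

Run:
```python
from h import *
plan((570.5,-2,190),125)
i=camera_info("wrist");p,d=capture("wrist");np.savez("w2.npz",p=p,d=d,**i);cv2.imwrite("pics/w2.png",p[:,:,::-1])
w=world(d,i)
m=(np.hypot(w[...,0]-570,w[...,1]+2)<65)&(abs(w[...,2]-80)<6);P=w[m]
print(len(P),np.median(P[:,2]))
m=m.astype('uint8')*255;cv2.imwrite("m2.png",m)
c,_=cv2.findContours(m,cv2.RETR_CCOMP,cv2.CHAIN_APPROX_NONE)
for k in c:
    if len(k)>80:
        Q=np.array([ray(x,80,i)[:2] for x in k[:,0]]);print(len(k),circ(Q),(Q.max(0)+Q.min(0))/2,np.ptp(Q,axis=0))
```

```text
pos [619.5  30.7 188.8] yhead 124.8 clk 4.85 F [-0.2 -1.2 -0.2] grip 0.691 64.7
shift [ 0.0589  0.0011 -0.0011] turn [ 0.0002 -0.0002 -0.0039]
19900 80.11743912633952
523 (array([572.86206482,  -3.25862538]), np.float64(54.124893939781124)) [572.93272664  -3.26880845] [108.77849011 108.77394515]
285 (array([572.63400384,  -3.39022134]), np.float64(27.992105466624157)) [572.57424442  -3.46970823] [56.60920641 56.5725294 ]
```

View pics/w2.png

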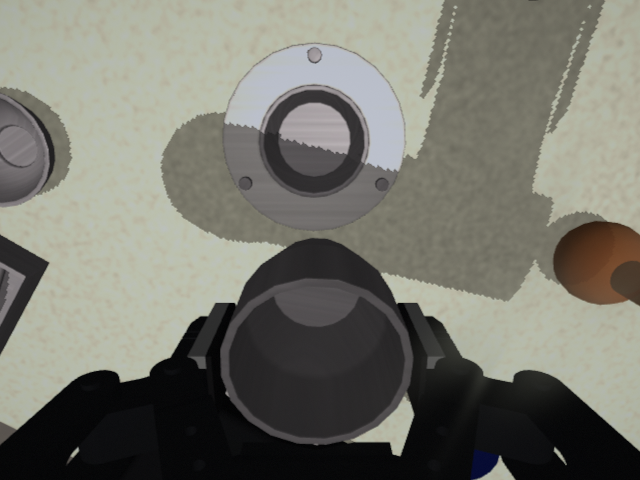

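The ring is clearly visible at (314,137), with posts at (315,55), (245,183) and (381,184). The cup is held upright with its rim near (317,360). I'll measure the held rim in the same camera so the calibration bias cancels.

Run:
```python
from h import *
f=np.load("w2.npz");i={k:f[k] for k in("camera_matrix","R","t")};w=world(f["d"],i)
m=(np.hypot(w[...,0]-619.5,w[...,1]-30.7)<45)
v,u=np.mgrid[:480,:640]
near=m&(v>270)&(w[...,2]>205);print(near.sum(),np.nanpercentile(w[near][:,2],[5,50,90,97]))
Z=222.6
# inner rim: hole = pixels in cup interior much lower than rim
hole=(m&(v>270)&(w[...,2]<Z-6)&(w[...,2]>150)).astype('uint8')*255
rim=(m&(v>250)&(abs(w[...,2]-Z)<3))
P=w[rim];print(rim.sum(),np.median(P[:,2]),circ(P[:,:2]))
k=cv2.morphologyEx((rim*255).astype('uint8'),cv2.MORPH_OPEN,np.ones((2,2)));cv2.imwrite("pics/m.png",k)
# rim rays at Z via grey edge: brightest ring
g=cv2.cvtColor(f["p"],cv2.COLOR_RGB2GRAY)
pts=[]
for a in np.radians(np.arange(-75,256,5)):
    rr=np.arange(70,110,.5);uu=317+rr*np.cos(a);vv=360+rr*np.sin(a)*.87
    ok=(vv<440);uu,vv,=uu[ok],vv[ok]
    val=cv2.remap(g.astype('float32'),uu.astype('float32')[None],vv.astype('float32')[None],1)[0]
    j=val.argmax();pts.append(ray((uu[j],vv[j]),Z,i)[:2])
pts=np.array(pts);c,r=circ(pts)
for _ in range(3):
    e=abs(np.hypot(*(pts-c).T)-r);pts=pts[e<max(1.5,np.median(e)*2)];c,r=circ(pts)
print(len(pts),c,r)
```

```text
41778 [209.15985802 242.85258533 271.56892732 275.57154153]
7839 222.45187623555208 (array([617.54562306,  29.54152247]), np.float64(29.311962886775767))
48 [618.15815432  29.76652076] 28.02719732648681
```

Call:
{"api": "send_rows", "payload": {
  "targets": [
    [0,0.02,0,0,0,0,0],
    [0,0.045,-0.001,0,0,0,0],
    [0,0.056,-0.001,0.015,0,0,0],
    [0,0.056,-0.001,0.04,0,0,0],
    [0,0.056,-0.001,0.06,0,0,0],
    [0,0.056,-0.001,0.07,0,0,0],
    [0,0.056,-0.001,0.07,0,0,0],
    [0,0.056,-0.001,0.07,0,0,0]
  ]
}}

```text
clock: 5.7
position: [575.2, -1.4, 119.5]
tool_rot: [-0.94, 2.997, -0.001]
contact_force: [0.6, -0.2, -0.6]
grip_width: 0.694
grasp_force: 64.7
```

```bash
python3 -c "
from h import *
plan((574.3,-2.2,84),125)"
```

```text
pos [575.2  -1.4 119.5] yhead 124.8 clk 5.7 F [ 0.6 -0.2 -0.6] grip 0.694 64.7
shift [ 0.0012 -0.0001  0.0355] turn [-0.0005  0.0006 -0.0031]
```

Call:
{"api": "send_rows", "payload": {
  "targets": [
    [0,0.001,0,0.006,0,0,0],
    [0,0.001,0,0.012,0,0,0],
    [0,0.001,0,0.018,0,0,0],
    [0,0.001,0,0.024,0,0,0],
    [0,0.001,0,0.028,0,0,0],
    [0,0.001,0,0.031,0,0,0],
    [0,0.001,0,0.031,0,0,0],
    [0,0.001,0,0.031,0,0,0]
  ]
}}

```text
clock: 6.5
position: [574.0, -1.8, 87.8]
tool_rot: [-0.94, 2.998, -0.0]
contact_force: [-0.3, 0.6, -1.0]
grip_width: 0.695
grasp_force: 64.7
```

Call:
{"api": "send_rows", "payload": {
  "targets": [
    [0,0,0,0.001,0,0,0],
    [0,0,0,0.002,0,0,0],
    [0,0,0,0.002,0,0,0],
    [0,0,0,0.002,0,0,0]
  ]
}}

```text
clock: 6.9
position: [573.9, -1.8, 85.8]
tool_rot: [-0.94, 2.998, 0.0]
contact_force: [0.4, -0.3, -1.4]
grip_width: 0.69
grasp_force: 64.7
```

Call:
{"api": "send_rows", "payload": {
  "targets": [
    [0,0,0,0.001,0,0,0],
    [0,0,0,0.001,0,0,0],
    [0,0,0,0.001,0,0,0]
  ]
}}

```text
clock: 7.2
position: [573.9, -1.8, 84.7]
tool_rot: [0.94, -2.998, 0.0]
contact_force: [0.2, -0.1, -1.1]
grip_width: 0.692
grasp_force: 64.7
```

Call:
{"api": "send_rows", "payload": {
  "targets": [
    [0,0,0,0.001,0,0,0],
    [0,0,0,0.001,0,0,0],
    [0,0,0,0.001,0,0,0]
  ]
}}

```text
clock: 7.5
position: [574.0, -1.8, 84.2]
tool_rot: [-0.94, 2.997, -0.0]
contact_force: [-2.7, 0.2, 3.4]
grip_width: 0.69
grasp_force: 65.1
```

Call:
{"api": "send_rows", "payload": {
  "targets": [
    [0,0,0,0.0007,0,0,0],
    [0,0,0,0.0007,0,0,0],
    [0,0,0,0.0007,0,0,0]
  ]
}}

```text
clock: 7.8
position: [574.1, -1.8, 83.3]
tool_rot: [-0.94, 2.997, -0.0]
contact_force: [-1.5, 0.3, 5.1]
grip_width: 0.691
grasp_force: 65.2
```

Contact came at the expected height, so I'll release.

Call:
{"api": "send_rows", "payload": {
  "targets": [
    [75,0,0,0,0,0,0],
    [85,0,0,0,0,0,0],
    [100,0,0,0,0,0,0],
    [100,0,0,0,0,0,0],
    [100,0,0,0,0,0,0],
    [100,0,0,0,0,0,0]
  ]
}}

```text
clock: 8.4
position: [573.9, -1.8, 83.0]
tool_rot: [0.94, -2.998, -0.0]
contact_force: [-0.3, -0.7, 0.4]
grip_width: 0.999
grasp_force: 0.0
```

Call:
{"api": "send_rows", "payload": {
  "targets": [
    [100,0,0,-0.01,0,0,0],
    [100,0,0,-0.03,0,0,0],
    [100,0,0,-0.06,0,0,0],
    [100,0,0,-0.09,0,0,0],
    [100,0,0,-0.12,0,0,0],
    [100,0,0,-0.13,0,0,0],
    [100,0,0,-0.13,0,0,0],
    [100,0,0,-0.13,0,0,0]
  ]
}}

```text
clock: 9.2
position: [573.4, -1.8, 212.6]
tool_rot: [0.94, -2.997, -0.001]
contact_force: [0.3, -0.5, -0.3]
grip_width: 0.998
grasp_force: 0.0
```

Run:
```python
from h import *
plan((520,236,210),125)
i=camera_info("wrist");p,d=capture("wrist");np.savez("w3.npz",p=p,d=d,**i);cv2.imwrite("pics/w3.png",p[:,:,::-1])
w=world(d,i)
for z,r in((118,40),(80,65)):
    m=(np.hypot(w[...,0]-573,w[...,1]+3)<r)&(abs(w[...,2]-z)<4);P=w[m];print(z,len(P),np.median(P[:,2]),circ(P[:,:2]),(P.max(0)+P.min(0))/2,np.ptp(P,axis=0))
t,dt=capture("top");np.savez("top1.npz",p=t,d=dt);i=camera_info("top");w=world(dt,i)
hsv=cv2.cvtColor(t,cv2.COLOR_RGB2HSV)
m=cv2.inRange(hsv,(5,120,40),(20,255,255))>0
m&=np.hypot(w[...,0]-520,w[...,1]-236)<60
u=np.argwhere(m);print("amber",len(u),u.mean(0),w[m].min(0),w[m].max(0))
s,ds=capture("side");np.savez("side1.npz",p=s,d=ds);j=camera_info("side");w2=world(ds,j)
for ww in(w,w2):
  for z in (85,102): 
    m=(np.hypot(ww[...,0]-520,ww[...,1]-236)<40)&(ww[...,2]>z);P=ww[m];print(z,len(P),P.min(0),P.max(0))
```

```text
pos [573.4  -1.8 212.6] yhead 124.8 clk 9.2 F [ 0.3 -0.5 -0.3] grip 0.998 0.0
shift [-0.0919  0.2257  0.0027] turn [ 0.0006 -0.0003 -0.0033]
118 1681 117.9155398036463 (array([572.74007286,  -2.62294908]), np.float64(28.1391576479792)) [573.02653151  -2.44704276 117.03516994] [59.62162837 59.46245304  6.04626816]
80 11345 80.17226355739845 (array([573.23201618,  -2.93524083]), np.float64(44.34202037114675)) [573.00467949  -3.28317619  80.00487429] [109.40260946 109.42377923   7.97544883]
amber 29 [228.5862069  176.93103448] [471.856772   178.88421511 621.61607055] [534.28081746 243.78209121 640.46383321]
85 878 [480.88116443 196.54706805 602.64770751] [546.82440632 255.64032525 638.94976118]
102 878 [480.88116443 196.54706805 602.64770751] [546.82440632 255.64032525 638.94976118]
85 673 [480.68384644 206.09699348  85.06276294] [536.805988   253.69628609 551.37173578]
102 565 [480.68384644 206.09699348 102.05598939] [536.51661994 253.69628609 551.37173578]
```

View pics/w3.png

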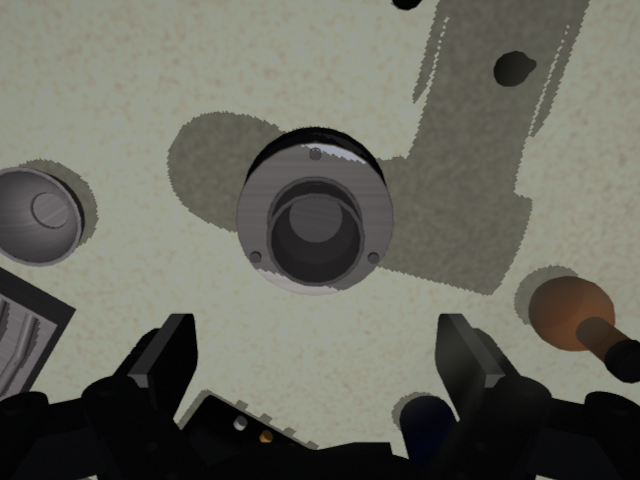

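The cup is nested: its rim is at z = 118, centred at about (572.9,-2.6) and concentric with the ring. The flask is at the lower right of the picture. I'll move over it next.

Call:
{"api": "send_rows", "payload": {
  "targets": [
    [100,-0.008,0.019,0,0,0,0],
    [100,-0.02,0.05,0,0,0,0],
    [100,-0.035,0.085,0,0,0,0],
    [100,-0.05,0.12,0,0,0,0],
    [100,-0.065,0.155,0,0,0,0],
    [100,-0.077,0.19,0,0,0,0],
    [100,-0.087,0.215,0,0,0,0],
    [100,-0.092,0.226,0,0,0,0],
    [100,-0.092,0.226,0,0,0,0],
    [100,-0.092,0.226,0,0,0,0]
  ]
}}

```text
clock: 10.35
position: [520.2, 235.8, 212.4]
tool_rot: [0.94, -2.996, 0.001]
contact_force: [0.7, -0.0, -0.2]
grip_width: 0.999
grasp_force: 0.0
```

Run:
```python
from h import *
i=camera_info("wrist");p,d=capture("wrist");np.savez("w4.npz",p=p,d=d,**i);cv2.imwrite("pics/w4.png",p[:,:,::-1])
w=world(d,i)
b=np.hypot(w[...,0]-520,w[...,1]-237)<50
m=b&(abs(w[...,2]-108)<3);P=w[m];print(len(P),np.median(P[:,2]),(P.max(0)+P.min(0))/2,np.ptp(P,axis=0),P.mean(0))
# bulb sphere fit
m=b&(w[...,2]>15)&(w[...,2]<52);P=w[m]
x=np.linalg.lstsq(np.c_[2*P,np.ones(len(P))],(P**2).sum(1),rcond=None)[0];print("bulb",len(P),x[:3],np.sqrt(x[3]+x[:3]@x[:3]))
plan((520.7,237,120),125)
```

```text
1623 108.01343171557521 [523.05283157 235.80662058 107.76032474] [29.62133262 29.85277638  5.4100335 ] [522.5082624  235.2795187  107.94068376]
bulb 2107 [523.33532929 235.7658858   28.49854211] 32.3131295538127
pos [520.3 235.4 212.5] yhead 124.8 clk 10.4 F [0.2 0.4 0.4] grip 1.0 0.0
shift [-0.0013  0.0011  0.0925] turn [-0.0002 -0.0011 -0.0036]
```

View pics/w4.png

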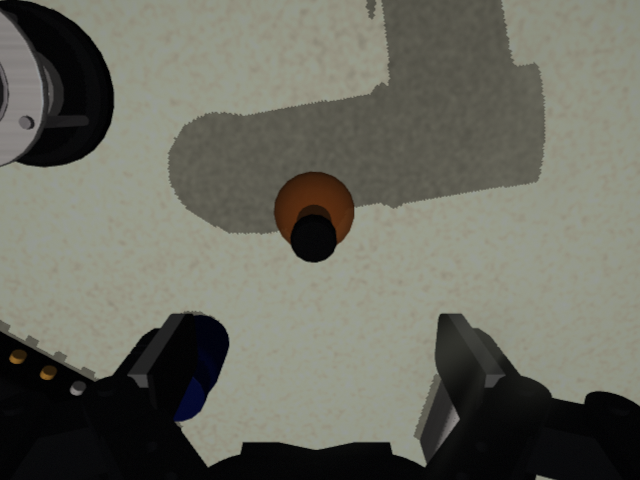

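The stopper is at (313,238) and the bulb at (314,211). The depth gives an axis at (523.1,235.8), a top at 108 and a bulb radius of 32.3, all consistent. I'll descend to grip the neck.

Call:
{"api": "send_rows", "payload": {
  "targets": [
    [100,-0.002,-0.001,0.015,0,0,0],
    [100,-0.0024,-0.0014,0.04,0,0,0],
    [100,-0.0024,-0.0014,0.07,0,0,0],
    [100,-0.0024,-0.0014,0.1,0,0,0],
    [100,-0.0024,-0.0014,0.125,0,0,0],
    [100,-0.0024,-0.0014,0.145,0,0,0],
    [100,-0.0024,-0.0014,0.154,0,0,0],
    [100,-0.0024,-0.0014,0.154,0,0,0],
    [100,-0.0024,-0.0014,0.154,0,0,0]
  ]
}}

```text
clock: 11.3
position: [523.8, 236.3, 59.8]
tool_rot: [-0.939, 2.997, 0.0]
contact_force: [-0.3, 0.3, 0.9]
grip_width: 1.0
grasp_force: 0.0
```

Call:
{"api": "send_rows", "payload": {
  "targets": [
    [50,0,0,0,0,0,0],
    [50,0,0,0,0,0,0],
    [45,0,0,0,0,0,0],
    [40,0,0,0,0,0,0],
    [36,0,0,0,0,0,0],
    [25,0,0,0,0,0,0],
    [0,0,0,0,0,0,0],
    [0,0,0,0,0,0,0],
    [0,0,0,0,0,0,0]
  ]
}}

```text
clock: 12.2
position: [523.3, 236.6, 59.3]
tool_rot: [-0.94, 2.997, 0.0]
contact_force: [-0.7, 0.3, 3.2]
grip_width: 0.297
grasp_force: 90.2
```

The neck is gripped at 25 mm. I'll lift gently and carry it past the cup so I can look.

Call:
{"api": "send_rows", "payload": {
  "targets": [
    [0,0,0,-0.01,0,0,0],
    [0,0,0,-0.03,0,0,0],
    [0,0,0,-0.06,0,0,0],
    [0,0,0,-0.095,0,0,0],
    [0,0,0,-0.13,0,0,0],
    [0,0,0,-0.15,0,0,0],
    [0,0,0,-0.156,0,0,0],
    [0,0,0,-0.156,0,0,0]
  ]
}}

```text
clock: 13.0
position: [523.0, 236.6, 215.5]
tool_rot: [-0.94, 2.997, 0.001]
contact_force: [-0.3, 0.4, -1.9]
grip_width: 0.299
grasp_force: 90.9
```

Call:
{"api": "send_rows", "payload": {
  "targets": [
    [0,0.002,-0.01,0,0,0,0],
    [0,0.006,-0.03,0,0,0,0],
    [0,0.011,-0.06,0,0,0,0],
    [0,0.017,-0.095,0,0,0,0],
    [0,0.024,-0.13,0,0,0,0],
    [0,0.03,-0.165,0,0,0,0],
    [0,0.036,-0.195,0,0,0,0],
    [0,0.039,-0.215,0,0,0,0],
    [0,0.041,-0.2245,0,0,0,0],
    [0,0.041,-0.2245,0,0,0,0]
  ]
}}

```text
clock: 14.0
position: [617.2, 27.2, 213.2]
tool_rot: [0.936, -2.996, -0.0]
contact_force: [-0.2, -0.7, -0.8]
grip_width: 0.294
grasp_force: 91.0
```

Call:
{"api": "send_rows", "payload": {
  "targets": [
    [0,0,0,0,0,0,0],
    [0,0,0,0,0,0,0]
  ]
}}

```text
clock: 14.2
position: [617.3, 29.4, 214.6]
tool_rot: [0.941, -2.997, -0.0]
contact_force: [-0.1, -0.4, -2.2]
grip_width: 0.295
grasp_force: 91.0
```

Run:
```python
from h import *
plan((573,-2.6,215),125)
i=camera_info("wrist");p,d=capture("wrist");np.savez("w5.npz",p=p,d=d,**i);cv2.imwrite("pics/w5.png",p[:,:,::-1])
s=read_state()["position"];w=world(d,i)
for z,r in((118,40),(80,65)):
    m=(np.hypot(w[...,0]-573,w[...,1]+3)<r)&(abs(w[...,2]-z)<4);P=w[m];print(z,len(P),np.median(P[:,2]),circ(P[:,:2]),(P.max(0)+P.min(0))/2,np.ptp(P,axis=0))
b=np.hypot(w[...,0]-s[0],w[...,1]-s[1])<42
zb=s[2]-59.3
m=b&(w[...,2]>zb+10)&(w[...,2]<zb+55);P=w[m]
x=np.linalg.lstsq(np.c_[2*P,np.ones(len(P))],(P**2).sum(1),rcond=None)[0];print("bulb",len(P),x[:3]-s,np.sqrt(x[3]+x[:3]@x[:3]))
v=np.mgrid[:480,:640][0]
m=b&(abs(w[...,2]-zb-108)<3)&(v<440);P=w[m];print("stop",len(P),(P.max(0)+P.min(0))/2-s,np.ptp(P,axis=0))
```

```text
pos [617.3  29.4 214.6] yhead 124.9 clk 14.2 F [-0.1 -0.4 -2.2] grip 0.295 91.0
shift [ 0.0546 -0.001  -0.0003] turn [ 0.0004 -0.0006 -0.0023]
118 1813 117.95391794685631 (array([573.03912647,  -2.39094551]), np.float64(28.070387417444405)) [573.1691923   -2.26008018 117.41531647] [59.28730913 59.38047625  6.81014015]
80 13733 80.17285726772596 (array([572.77382809,  -3.24901836]), np.float64(43.93862116878763)) [573.01439739  -3.33431039  80.00726897] [109.5982469  109.51673498   7.98463452]
bulb 8472 [ -0.68970722  -0.39293009 -30.93748106] 32.214757870298044
stop 10332 [-9.55049977 -7.13700015 48.69990053] [48.70724492 66.5512433   5.99943301]
```

View pics/w5.png

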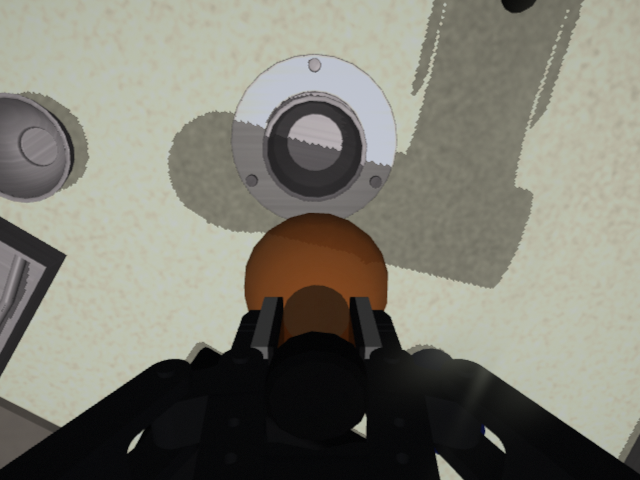

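The cup and flask are both clear: the cup is nested, its mouth is at (315,145), and the flask hangs upright. I'll shift over the cup and come down to about 8 mm above contact.

Call:
{"api": "send_rows", "payload": {
  "targets": [
    [0,0.01,0,0,0,0,0],
    [0,0.03,-0.0005,0,0,0,0],
    [0,0.047,-0.001,0,0,0,0],
    [0,0.0536,-0.001,0.004,0,0,0],
    [0,0.0536,-0.001,0.014,0,0,0],
    [0,0.0536,-0.001,0.026,0,0,0],
    [0,0.0536,-0.001,0.036,0,0,0],
    [0,0.0536,-0.001,0.038,0,0,0],
    [0,0.0536,-0.001,0.038,0,0,0],
    [0,0.0536,-0.001,0.038,0,0,0]
  ]
}}

```text
clock: 15.25
position: [574.6, -2.5, 177.0]
tool_rot: [0.94, -2.997, 0.0]
contact_force: [-0.1, 0.6, -1.9]
grip_width: 0.296
grasp_force: 91.0
```

```bash
python3 -c "
from h import *
plan((573.8,-2.0,168.5),124.9)"
```

```text
pos [574.6  -2.5 177. ] yhead 124.8 clk 15.25 F [-0.1  0.6 -1.9] grip 0.296 91.0
shift [0.0004 0.0009 0.0085] turn [-0.0002 -0.0002 -0.0011]
```

Call:
{"api": "send_rows", "payload": {
  "targets": [
    [0,0.0004,0.0008,0.002,0,0,0],
    [0,0.0004,0.0008,0.004,0,0,0],
    [0,0.0004,0.0008,0.006,0,0,0],
    [0,0.0004,0.0008,0.007,0,0,0],
    [0,0.0004,0.0008,0.007,0,0,0],
    [0,0.0004,0.0008,0.007,0,0,0]
  ]
}}

```text
clock: 15.85
position: [573.5, -2.2, 170.1]
tool_rot: [0.94, -2.998, 0.0]
contact_force: [1.1, -0.2, -2.4]
grip_width: 0.296
grasp_force: 91.0
```

Call:
{"api": "send_rows", "payload": {
  "targets": [
    [0,0,0,0.001,0,0,0],
    [0,0,0,0.002,0,0,0],
    [0,0,0,0.002,0,0,0],
    [0,0,0,0.002,0,0,0]
  ]
}}

```text
clock: 16.25
position: [573.6, -2.2, 168.1]
tool_rot: [-0.94, 2.997, 0.0]
contact_force: [-0.0, -0.9, -1.4]
grip_width: 0.295
grasp_force: 91.0
```

Call:
{"api": "send_rows", "payload": {
  "targets": [
    [0,0,0,0.001,0,0,0],
    [0,0,0,0.002,0,0,0],
    [0,0,0,0.003,0,0,0],
    [0,0,0,0.004,0,0,0],
    [0,0,0,0.004,0,0,0],
    [0,0,0,0.004,0,0,0]
  ]
}}

```text
clock: 16.85
position: [573.6, -2.2, 164.2]
tool_rot: [-0.94, 2.997, -0.0]
contact_force: [-1.0, 0.5, 3.6]
grip_width: 0.294
grasp_force: 90.9
```

Call:
{"api": "send_rows", "payload": {
  "targets": [
    [0,0,0,0.001,0,0,0],
    [0,0,0,0.002,0,0,0],
    [0,0,0,0.003,0,0,0],
    [0,0,0,0.004,0,0,0],
    [0,0,0,0.005,0,0,0],
    [0,0,0,0.006,0,0,0],
    [0,0,0,0.006,0,0,0],
    [0,0,0,0.006,0,0,0]
  ]
}}

```text
clock: 17.65
position: [573.7, -2.2, 158.3]
tool_rot: [-0.94, 2.997, -0.0]
contact_force: [-0.8, 0.7, 6.0]
grip_width: 0.3
grasp_force: 91.0
```

The force is rising as the spring predicts.

Call:
{"api": "send_rows", "payload": {
  "targets": [
    [0,0,0,0.001,0,0,0],
    [0,0,0,0.002,0,0,0],
    [0,0,0,0.003,0,0,0],
    [0,0,0,0.004,0,0,0],
    [0,0,0,0.005,0,0,0],
    [0,0,0,0.006,0,0,0],
    [0,0,0,0.007,0,0,0],
    [0,0,0,0.007,0,0,0],
    [0,0,0,0.007,0,0,0]
  ]
}}

```text
clock: 18.55
position: [573.8, -2.2, 151.7]
tool_rot: [-0.94, 2.997, -0.0]
contact_force: [-1.9, 0.7, 8.5]
grip_width: 0.294
grasp_force: 91.1
```

Call:
{"api": "send_rows", "payload": {
  "targets": [
    [0,0,0,0.001,0,0,0],
    [0,0,0,0.002,0,0,0],
    [0,0,0,0.002,0,0,0],
    [0,0,0,0.002,0,0,0]
  ]
}}

```text
clock: 18.95
position: [573.9, -2.2, 149.8]
tool_rot: [-0.94, 2.996, -0.001]
contact_force: [-2.2, 0.7, 8.4]
grip_width: 0.298
grasp_force: 88.7
```

Call:
{"api": "send_rows", "payload": {
  "targets": [
    [0,0,0,0.001,0,0,0],
    [0,0,0,0.001,0,0,0],
    [0,0,0,0.001,0,0,0]
  ]
}}

```text
clock: 19.25
position: [573.9, -2.2, 148.9]
tool_rot: [-0.94, 2.996, -0.001]
contact_force: [-2.1, 1.4, 10.2]
grip_width: 0.295
grasp_force: 88.7
```

Call:
{"api": "send_rows", "payload": {
  "targets": [
    [0,0,0,0.0007,0,0,0],
    [0,0,0,0.0007,0,0,0],
    [0,0,0,0.0007,0,0,0]
  ]
}}

```text
clock: 19.55
position: [573.9, -2.3, 148.2]
tool_rot: [-0.94, 2.996, -0.001]
contact_force: [-1.0, 0.8, 10.3]
grip_width: 0.3
grasp_force: 88.7
```

Call:
{"api": "send_rows", "payload": {
  "targets": [
    [0,0,0,0.0007,0,0,0],
    [0,0,0,0.0007,0,0,0],
    [0,0,0,0.0007,0,0,0]
  ]
}}

```text
clock: 19.85
position: [573.9, -2.2, 147.6]
tool_rot: [-0.94, 2.996, -0.001]
contact_force: [-2.4, 0.2, 10.8]
grip_width: 0.295
grasp_force: 88.8
```

Call:
{"api": "send_rows", "payload": {
  "targets": [
    [0,0,0,0.0007,0,0,0],
    [0,0,0,0.0007,0,0,0],
    [0,0,0,0.0007,0,0,0]
  ]
}}

```text
clock: 20.15
position: [574.2, -2.3, 147.5]
tool_rot: [-0.94, 2.996, -0.001]
contact_force: [-3.5, 1.3, 13.2]
grip_width: 0.299
grasp_force: 88.9
```

The position has stopped following and the force has stepped up, so the ring is at its stop. I'll add a small margin and check the ring height.

Call:
{"api": "send_rows", "payload": {
  "targets": [
    [0,0,0,0.0005,0,0,0],
    [0,0,0,0.0005,0,0,0],
    [0,0,0,0.0005,0,0,0]
  ]
}}

```text
clock: 20.45
position: [574.4, -2.3, 147.4]
tool_rot: [-0.941, 2.995, -0.002]
contact_force: [-4.0, 1.0, 16.6]
grip_width: 0.296
grasp_force: 89.0
```

Run:
```python
from h import *
i=camera_info("side");p,d=capture("side");w=world(d,i);f=np.load("side0.npz");w0=world(f["d"],i)
cv2.imwrite("pics/s9.png",cv2.resize(p[150:350,200:450],None,fx=3,fy=3)[:,:,::-1])
m0=(abs(np.hypot(w0[...,0]-572,w0[...,1]+3)-42)<9)&(w0[...,2]>70);m1=(abs(np.hypot(w[...,0]-572,w[...,1]+3)-42)<9)&(w[...,2]>40)&(w[...,2]<84)
print(np.median(w0[m0][:,2]),np.median(w[m1][:,2]),m1.sum())
i=camera_info("wrist");p,d=capture("wrist");w=world(d,i)
m=(abs(np.hypot(w[...,0]-573,w[...,1]+3)-42)<9)&(w[...,2]>40)&(w[...,2]<84);print(np.median(w[m][:,2]),m.sum())
plan((573.8,-2,147),124.9)
```

```text
81.07376650173701 61.33116781363834 481
60.20085594031901 8409
pos [574.4  -2.3 147.4] yhead 124.9 clk 20.55 F [-3.9  1.9 17.3] grip 0.295 89.0
shift [0.0003 0.0006 0.0004] turn [-0.0016  0.002  -0.0006]
```

View pics/s9.png

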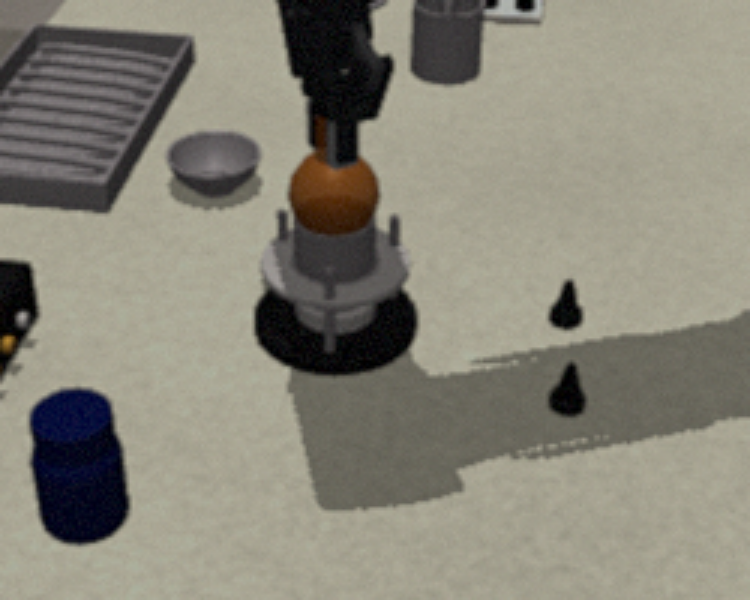

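The ring is at 60 mm (20 mm down), with the flask upright in the cup at (335,195) and the bystanders untouched. The push reads about 17 N, so I'll hand the job in.

```bash
python3 -c "
from rig import *
print(job_done())"
```

```text
the job is handed in; nothing more can be done
None
```

The cup is nested in the ring cradle and released, and the flask is held upright in its mouth, pressing the ring fully down to its stop (20 mm, about 17 N); I handed the job in at about 20.6 s.

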